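# Load the slide tray fully home in the scanner dock

## Robot

A 6-joint arm with a two-finger parallel gripper is mounted at the origin on the work surface. World frame = base frame: x ahead of the robot, y to its left, z up, the work surface at z = 0. Lengths are in m, angles in degrees, forces in N, time in s.
With the tool pointing down it reaches from about 0.4 to 0.825 m from the base axis. Payload 7 kg.
Tool frame: the origin (TCP) lies at the very end of the fingers, on their centre line; the grasp point (between the pads) lies 19 mm behind it (ctrl.grip_point_offset is the distance from the TCP to the grasp point, in m); x points along the fingers, z is the direction in which the jaws open and shut, and the axes are right-handed (so a half turn about x gives the same grasp; the last joint's range is limited). The gripper opens to 88 mm and grips with 3 to 60 N. Pads are 19 mm wide; open, the fingers measure 130 mm over their backs; the gripper's body (78 mm by 193 mm) begins 47 mm behind the grasp point.
Start: joints at [-59.868, 20.546, 0.682, 0, -70.136, -16.507], TCP at [0.159, -0.656, 0.189] pointing down, gripper open.
Joint ranges: [-176.03, 176.03], [-82.01, 121.73], [-58.28, 71.71], [-173.87, 95.51], [-174.79, -0.11], [-173.66, 173.66]. Speed limits (degrees/s): [136.94, 136.94, 172.46, 180, 180, 180].

## Interface

Orientations are given as [roll, pitch, yaw] about the fixed x, y, z axes, in that order (R = Rz(yaw) Ry(pitch) Rx(roll)).
In Python, from plant import get_obs, snapshot, calibration, close_job, ctrl gives the robot as it stands.
- The arm moves only by the tool move_arm, never from a script. Its argument "commands" is a list that holds one entry, the list of rows, each a list of 4 numbers: the shift along the tool's x, y, z in cm, then the turn about the tool's x in rad. In form: [[[dx, dy, dz, spin], ...]]. A call has 1 to 8 rows; each row shifts and turns the commanded pose from where the row before left it, along the tool's axes as they then stand; what a row does not reach is not made up. A row lasts 1/10 s, in which the tool goes at most 50 mm and 8.59 degrees, less where a joint would pass 70% of its speed; a pose out of reach is approached as far as the arm can. A call with a gripper value outside its range is refused whole. "jaw" is the finger opening in cm, from 0 to 8.76, set as the call begins (left out, the last holds). The fingers move at their own pace and stop on an object; the grip force is fixed at half the most. Time passes only in rows, so rows that do not move let the fingers close. It gives the time, the measured TCP pose, the force and the opening at its end, in the units of the state.
- get_obs(): the state, without advancing time (a new reading comes with each control period).
- snapshot(name): name is "side" or "top" or "wrist"; returns (picture, depth): 420x560x3 uint8, red, green, blue; 420x560 float32, m along the optical axis (not along the pixel's ray), 0 where there is no reading.
- calibration(name): a dict with "mtx" (3x3 intrinsics, pixels), "k1" (the pictures are not rectified: a ray, as slopes to the right and down, at radius r is drawn at 1 + k1 r^2 times it, then the intrinsics apply), "T" (4x4, takes a point from camera to world coordinates); the wrist camera has in their place "tool_from_camera" (4x4, takes a point from camera to tool coordinates, whose origin is the TCP and whose axes are the tool frame's). Camera axes: x right, y up, looking along -z (the intrinsics and any distortion apply to the point x, -y, -z); pixel columns grow to the right and rows downward; lengths in m; the calibration is good to about 2 mm. A picture is of the moment at which its call begins: read the wrist's pose just before it. calibration takes no time and is no camera call.
- close_job(): hands the job in, once; it reports no verdict.
The state is a dict: "clock": time; "joint_pos": joint angles; "qvel": joint speeds; "tau": joint torques, N m; "tool_pos": TCP position; "orientation": TCP orientation; "force": force on the tool from outside, world axes, zero at the start; "moment": the same for the moment, N m; "opening": finger opening in m.
Only numpy, scipy, OpenCV 4.12 (cv2) and the standard library are available. Lean on these libraries where they do the work, as an engineer would, in place of code of your own. Each camera call takes 0.05 s, during which the arm holds its last target. There are 200 camera calls.

## Task

Pick up the microscope-slide tray with the teal grip, lay it in the open channel of the white slide-scanner dock with its slides leading towards the hood, and slide it in under the hood until you feel it come up against the hidden stop. The stop is only clamped, so do not shove it out of its setting; leave the tray fully home against it and let go. Leave the tray with the orange grip alone.

Things in the scene. Friction and masses are not known exactly. Their poses are not given: they have to be found in the camera images.
- teal_grip (a point): Centre of the teal square grip post, 22 x 22 mm, 50 tall, on the tray to load. Tray: grey slab 150 (x) by 60 (y) by 18 mm thick, three glass slides on it, 0.45 kg, much of it in the post. This point is 43 mm above the tray's underside. Axes are the tray's: x towards the slides and the front edge (110 mm ahead of this point; the rear edge is 40 mm behind), z up.
- orange_grip (a point): Centre of the orange grip post of an identical tray, which stays where it is. Same sizes and axes as the teal one.
- dock: Fixed dock. Origin: underside centre of its 320 x 100 mm base, on the table; x = insertion direction, z up. Channel floor 8 mm up, 80 mm wide, rails 16 mm above it; open on top from x = -155 to +45 mm, then a white hood, blue front edge: opening 30 mm high, top 46 mm up. Hidden stop: face at x = +75 to +111 mm, clamped, slips above about 35 N. Tray's sliding friction 2 to 6 N.
- seat_pin (a joint): Brass pin in the face of the stop, hidden under the hood; the tray's front edge presses it in. 0 m = standing 15 mm out of the stop's face, 0.015 m = flush: the tray is fully home. Its spring (under 1 N) is too weak to push the tray back.
Mind the look-alikes: they are no part of the job. What is shaped like the part that bears teal_grip but yellow is not meant.

How it is judged:
By the outcome, as a careful person would: the job done as asked, in the order asked, and still so for the second after the job is handed in, with the robot touching nothing.
It also fails if it takes over 45 s, if anything falls off the work surface, if the arm or the gripper's body presses on something with over 40 N, if the wrist force passes 120 N, or if a joint passes its speed limit or range.

## Working session

There is one attempt and no reset: what is moved stays moved. The work goes in short steps, Python scripts to look and compute and a tool call to move; the robot and the scene stay as the last step left them, time stands still between calls to the robot, and variables do not carry over. Pictures are saved under pics/ and viewed, about 8 in all and at most 12, crops included, and the job is handed in when it is done.

Besides the shell and the picture viewer there is one more tool, called after ">>>" by a JSON object that holds its "method" and its "body". move_arm: Moves the arm, as the interface text tells. Its arguments: {"type":"object","properties":{"commands":{"type":"array"},"jaw":{"type":"number"}},"required":["commands"]}

```bash
mkdir -p pics
cat > h.py <<'E'
import numpy as np, cv2
from plant import get_obs, snapshot, calibration, close_job, ctrl
from scipy.spatial.transform import Rotation as R
def toolT():
    o=get_obs(); T=np.eye(4); T[:3,:3]=R.from_euler('xyz',o['orientation'],degrees=True).as_matrix(); T[:3,3]=o['tool_pos']; return T
def grab(name,tag):
    T=toolT() if name=='wrist' else None
    p,d=snapshot(name); c=calibration(name)
    T=T@np.array(c['tool_from_camera']) if name=='wrist' else np.array(c['T'])
    np.savez('pics/'+tag+'.npz',p=p,d=d,T=T,K=np.array(c['mtx']),k1=c['k1'])
    cv2.imwrite('pics/'+tag+'.png',p[...,::-1]); return tag
class V:
    def __init__(s,tag):
        z=np.load('pics/'+tag+'.npz'); s.p,s.d,s.T,s.K,s.k1=[z[k] for k in('p','d','T','K','k1')]
    def slopes(s,u,v):
        uv=np.stack([np.ravel(u),np.ravel(v)],-1).astype(float).reshape(-1,1,2)
        return cv2.undistortPoints(uv,s.K,np.array([float(s.k1),0,0,0])).reshape(-1,2)
    def world(s,u,v,z=None):  # by depth, or on plane z
        a=s.slopes(u,v); r=np.c_[a[:,0],-a[:,1],-np.ones(len(a))]@s.T[:3,:3].T; o=s.T[:3,3]
        if z is None: t=s.d[np.ravel(v).astype(int),np.ravel(u).astype(int)]
        else: t=(z-o[2])/r[:,2]
        return o+r*t[:,None]
E
python3 - <<'E'
from h import *
o=get_obs(); print(o); print(ctrl.grip_point_offset)
for n in('top','side'): grab(n,n+'0')
a=cv2.imread('pics/top0.png');b=cv2.imread('pics/side0.png')
for n in('top0','side0'):
    v=V(n);print(n,v.T.round(3).tolist(),v.K.tolist(),v.k1)
E
```

```text
{'clock': 0.0, 'joint_pos': array([-5.98680030e+01,  2.05929348e+01,  6.33003765e-01, -2.17927960e-02,
       -7.01365475e+01, -1.65071862e+01]), 'qvel': array([ 0.00178097,  0.05256279, -0.02129459, -0.02912409,  0.01036305,
        0.0602501 ]), 'tau': array([ 7.48235880e-05, -5.82715237e+01,  2.93063557e+01,  6.99765980e+00,
        6.99490993e-03, -1.30438784e-04]), 'tool_pos': array([ 0.15884839, -0.65545549,  0.18769472]), 'orientation': array([  4.52064768,  89.9013696 , 108.13803641]), 'force': array([-0.66833177, -0.28310096,  0.67902223]), 'moment': array([-0.02421964,  0.01349181,  0.04312852]), 'opening': 0.08767906855173305}
0.0188
top0 [[0.006, 0.995, -0.096, 0.41], [-1.0, 0.007, 0.012, -0.099], [0.012, 0.096, 0.995, 0.998], [0.0, 0.0, 0.0, 1.0]] [[389.56225372494924, 0.0, 281.78800299296097], [0.0, 389.56225372494924, 208.97741836694829], [0.0, 0.0, 1.0]] -0.04396023726980688
side0 [[-0.977, 0.118, -0.177, 0.299], [-0.212, -0.482, 0.85, 0.802], [0.015, 0.868, 0.496, 0.591], [0.0, 0.0, 0.0, 1.0]] [[399.3403284243837, 0.0, 279.5750861722221], [0.0, 399.3403284243837, 211.42831168014428], [0.0, 0.0, 1.0]] -0.05663771149564575
```

View pics/top0.png

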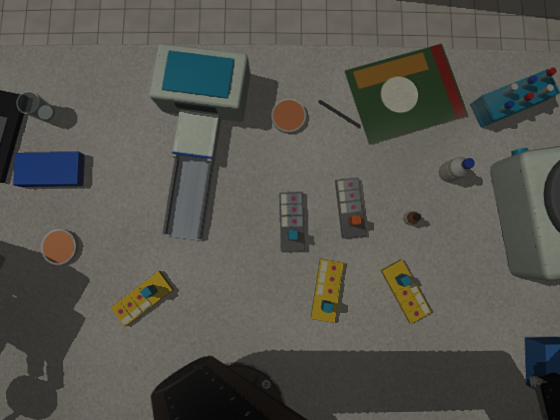

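View pics/side0.png

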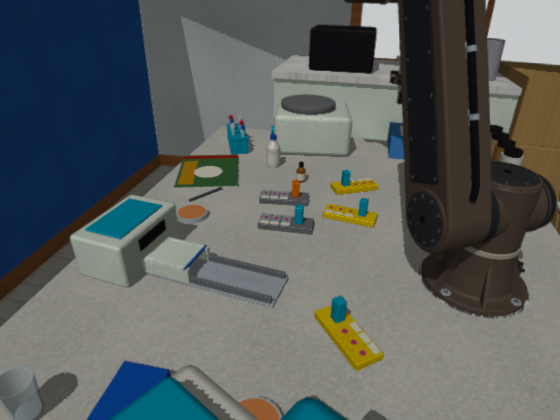

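The top view shows the grey teal-grip tray at about (292,221), with its slides up-image (+x). The orange tray is at (351,208). The dock channel runs from (185,238) up to the hood's blue edge at about (193,155). Next is an enlarged crop.

Run:
```python
import cv2
a=cv2.imread('pics/top0.png')
c=a[105:255,155:325]; c=cv2.resize(c,None,fx=4,fy=4,interpolation=cv2.INTER_CUBIC); c=cv2.convertScaleAbs(c,alpha=1.5)
cv2.imwrite('pics/c1.png',c)
```

```text
(no output)
```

View pics/c1.png

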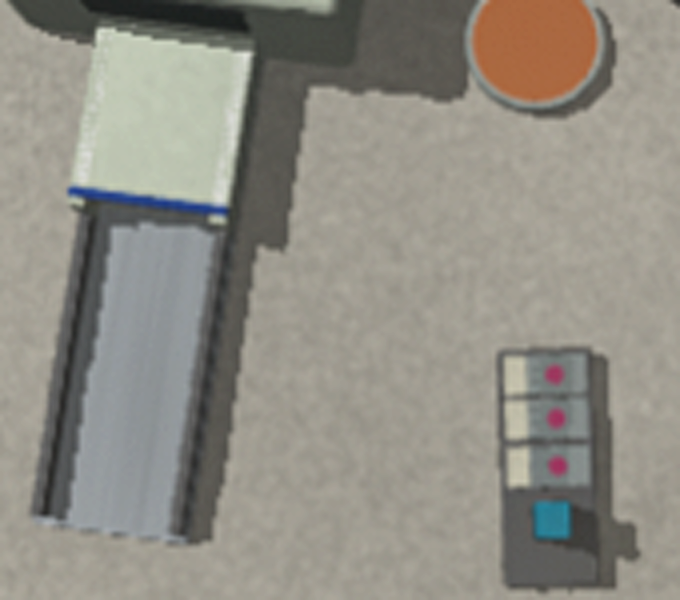

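The crop shows the teal post top at (552,519). Tray top corners are (499,351), (588,348), (505,586) and (601,586). The dock's blue hood edge runs (70,190)–(228,211), its far edge (97,27)–(253,50), and its rear end (35,518)–(190,542).

Run:
```python
from h import *
v=V('top0')
def w(pts,z):
    q=np.array(pts,float); u=155+(q[:,0]+.5)/4-.5; t=105+(q[:,1]+.5)/4-.5
    return v.world(u,t,z),v.world(np.round(u),np.round(t))
for n,p,z in [('post',[(552,519)],.068),('tray',[(499,351),(588,348),(505,586),(601,586)],.018),('hood',[(70,190),(228,211),(97,27),(253,50)],.046),('rear',[(35,518),(190,542)],.024),('rear floor',[(68,524),(170,540)],.008)]:
    a,b=w(p,z); print(n);print(a.round(4),'depth\n',b.round(4))
    if n=='hood':
        d=a[1]-a[0];print('yaw',np.degrees(np.arctan2(d[0],-d[1])));d=a[2:]-a[:2];print(np.degrees(np.arctan2(d[:,1],d[:,0])))
# rails/dock via depth: points in dock region above table
U,W=np.meshgrid(np.arange(155,325),np.arange(105,255)); P=v.world(U,W)
for lo,hi in((.038,.054),(.06,.075)):
    m=(P[:,2]>lo)&(P[:,2]<hi)&(U.ravel()<215 if lo<.05 else U.ravel()>270)&(W.ravel()>112)
    q=P[m]; c,s,a=cv2.minAreaRect(q[:,:2].astype(np.float32)*1000); print(m.sum(),c,s,a,np.median(q[:,2]))
m=(P[:,2]>.012)&(P[:,2]<.028)&(U.ravel()>270)&(U.ravel()<315); print(cv2.minAreaRect(P[m][:,:2].astype(np.float32)*1000),np.median(P[m][:,2]))
m=(P[:,2]>.004)&(P[:,2]<.055)&(U.ravel()<230)&(W.ravel()>112);print(cv2.minAreaRect(P[m][:,:2].astype(np.float32)*1000))
```

```text
post
[[ 0.439  -0.1363  0.068 ]] depth
 [[ 0.4399 -0.1372  0.0676]]
tray
[[ 0.5468 -0.1043  0.018 ]
 [ 0.5492 -0.1608  0.018 ]
 [ 0.3985 -0.109   0.018 ]
 [ 0.3989 -0.1691  0.018 ]] depth
 [[ 5.480e-01 -1.033e-01  1.650e-02]
 [ 5.483e-01 -1.618e-01  1.730e-02]
 [ 3.987e-01 -1.094e-01  1.300e-03]
 [ 3.990e-01 -1.707e-01 -5.000e-04]]
hood
[[0.6424 0.1639 0.046 ]
 [0.6296 0.0649 0.046 ]
 [0.7475 0.1507 0.046 ]
 [0.733  0.0518 0.046 ]] depth
 [[0.6419 0.1632 0.0496]
 [0.6341 0.0666 0.0308]
 [0.7483 0.1503 0.0467]
 [0.7333 0.0515 0.0461]]
yaw -7.363219773356926
[-7.13411871 -7.2117096 ]
rear
[[0.4389 0.1849 0.024 ]
 [0.4246 0.0875 0.024 ]] depth
 [[0.4397 0.1907 0.0076]
 [0.4253 0.092  0.0023]]
rear floor
[[0.4357 0.1684 0.008 ]
 [0.4261 0.1033 0.008 ]] depth
 [[0.4347 0.1664 0.0119]
 [0.4252 0.1042 0.0052]]
1738 (687.4259643554688, 108.73103332519531) (99.32838439941406, 122.66521453857422) 82.48674011230469 0.044894147814202257
88 (439.940185546875, -136.03204345703125) (19.174631118774414, 21.678930282592773) 0.07004782557487488 0.06831856036994077
((589.9798583984375, -126.3055419921875), (377.0860290527344, 88.63349914550781), 0.26941630244255066) 0.018403992028874216
((572.3880615234375, 123.28257751464844), (197.34971618652344, 366.27288818359375), 89.79474639892578)
```

```bash
cat >> h.py <<'E'
def plan(x,y,z,jawyaw):
    """shift (cm, tool axes) then spin (rad) so that jaw axis is along jawyaw (mod 180)"""
    T=toolT(); Rm=T[:3,:3]; d=Rm.T@(np.array([x,y,z])-T[:3,3])*100
    zz=Rm[:,2]; cur=np.degrees(np.arctan2(zz[1],zz[0])); e=(jawyaw-cur+90)%180-90
    # tool x down: positive spin about tool x = negative yaw
    print('at',T[:3,3].round(4),'toolx',Rm[:,0].round(3),'jawyaw',round(cur,2),'shift cm',d.round(2),'spin rad',round(np.radians(-e),4),'force',get_obs()['force'].round(1),'op',round(get_obs()['opening'],4),'t',get_obs()['clock'])
E
python3 - <<'E'
from h import *
print(np.array(calibration('wrist')['tool_from_camera']).round(3).tolist())
plan(.40,-.137,.20,92.4)
E
```

```text
[[-0.001, 0.262, -0.965, -0.196], [-0.0, 0.965, 0.262, 0.07], [1.0, 0.0, -0.001, 0.001], [0.0, 0.0, 0.0, 1.0]]
at [ 0.1588 -0.6555  0.1878] toolx [-0.     0.001 -1.   ] jawyaw 103.62 shift cm [ -1.16 -35.65  44.72] spin rad 0.1958 force [0.3 0.5 0.1] op 0.0878 t 0.1
```

>>> {"method": "move_arm", "body": {"commands": [[[-0.1,-2.5,2.8,0],[-0.1,-2.5,2.8,0],[-0.1,-2.5,2.8,0],[-0.1,-2.5,2.8,0],[-0.1,-2.5,2.8,0],[-0.1,-2.5,2.8,0],[-0.1,-2.5,2.8,0],[-0.1,-2.5,2.8,0]]], "jaw": 8.76}}

```text
clock: 0.9
tool_pos: [0.3008, -0.3897, 0.1965]
orientation: [19.8, 90.0, 123.5]
force: [1.3, -1.2, 0.0]
opening: 0.088
```

>>> {"method": "move_arm", "body": {"commands": [[[0,-2.8,3.1,0],[0,-2.8,3.1,0],[0,-2.8,3.1,0],[0,-2.8,3.1,0],[0,-2.8,3.1,0],[0,-2.8,3.1,0],[0,-2.8,3.1,0.1],[0,0,0,0.096]]]}}

```text
clock: 1.7
tool_pos: [0.4418, -0.1308, 0.1965]
orientation: [-48.5, 90.0, 43.9]
force: [-0.0, -1.5, -0.8]
opening: 0.0878
```

Run:
```python
from h import *
grab('wrist','w1'); plan(.4395,-.137,.1,92.4)
a=cv2.imread('pics/w1.png'); cv2.imwrite('pics/w1b.png',cv2.convertScaleAbs(a,alpha=1.3))
```

```text
at [ 0.4407 -0.132   0.1964] toolx [-0.  0. -1.] jawyaw 92.06 shift cm [ 9.64  0.13 -0.49] spin rad -0.006 force [-0.5  0.6 -0. ] op 0.088 t 1.75
```

View pics/w1b.png

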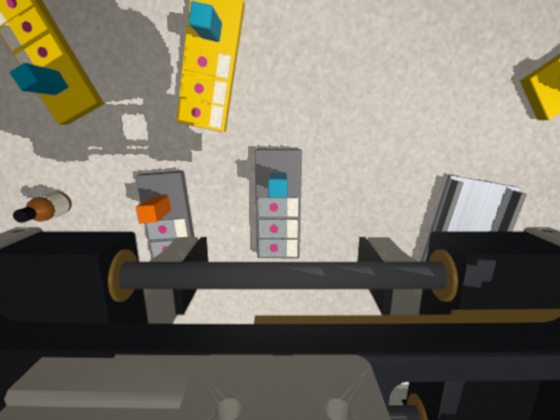

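The wrist view shows the grey tray with its rear edge at row 150 and front edge at row 257. The teal post is at (277,188). The dock's rear end is at upper right, around (485,185).

Run:
```python
from h import *
v=V('w1'); U,W=np.meshgrid(np.arange(225,330),np.arange(140,262)); P=v.world(U,W)
for lo,hi in((.062,.074),(.012,.026)):
    m=(P[:,2]>lo)&(P[:,2]<hi)&(W.ravel()<258); q=P[m]; print(m.sum(),cv2.minAreaRect(q[:,:2].astype(np.float32)*1000),np.median(q[:,2]))
print(v.world([256,301,255,299],[149,150,257,257],.018).round(4))
# dock rear
U,W=np.meshgrid(np.arange(400,540),np.arange(165,232)); P=v.world(U,W)
m=(P[:,2]>.019)&(P[:,2]<.03); q=P[m]; print(m.sum(),q[:,0].min(),q[:,2].mean(),cv2.minAreaRect(q[:,:2].astype(np.float32)*1000))
```

```text
382 ((437.75067138671875, -134.87355041503906), (21.80837631225586, 21.596731185913086), 1.7784301042556763) 0.0676737658005723
4437 ((472.299072265625, -133.76089477539062), (148.83779907226562, 60.230201721191406), 2.079296112060547) 0.018679903093131445
[[ 0.3991 -0.1641  0.018 ]
 [ 0.398  -0.1074  0.018 ]
 [ 0.5471 -0.1629  0.018 ]
 [ 0.5445 -0.1016  0.018 ]]
740 0.4279441606690933 0.02334213215229531 ((468.0010070800781, 138.47122192382812), (97.31452941894531, 69.20209503173828), 82.53857421875)
```

Run:
```python
from h import *
plan(.438,-.135,.026,92.0)
```

```text
at [ 0.4407 -0.132   0.1964] toolx [-0.  0. -1.] jawyaw 92.06 shift cm [17.04  0.27 -0.29] spin rad 0.001 force [-0.5  0.6 -0. ] op 0.088 t 1.75
```

>>> {"method": "move_arm", "body": {"commands": [[[0,0.3,-0.3,0],[3,0,0,0],[3,0,0,0],[3,0,0,0],[3,0,0,0],[2.5,0,0,0],[1.5,0,0,0],[1,0,0,0]]]}}

```text
clock: 2.55
tool_pos: [0.4357, -0.1384, 0.0254]
orientation: [92.5, 89.9, -175.1]
force: [0.5, 0.5, 1.3]
opening: 0.0878
```

>>> {"method": "move_arm", "body": {"commands": [[[0,0,0,0],[0,0,0,0],[0,0,0,0],[0,0,0,0],[0,0,0,0],[0,0,0,0],[0,0,0,0],[0,0,0,0]]], "jaw": 1.5}}

```text
clock: 3.35
tool_pos: [0.4371, -0.1372, 0.0267]
orientation: [-71.7, 90.0, 20.7]
force: [0.4, 0.4, -0.5]
opening: 0.029
```

Run:
```python
from h import *
plan(.438,-.135,.026,92.0)
```

```text
at [ 0.4371 -0.1372  0.0267] toolx [ 0.  0. -1.] jawyaw 92.4 shift cm [ 0.07 -0.1   0.22] spin rad 0.007 force [ 0.4  0.4 -0.5] op 0.029 t 3.35
```

>>> {"method": "move_arm", "body": {"commands": [[[0,0,0,0],[0,0,0,0],[0,0,0,0],[0,0,0,0]]]}}

```text
clock: 3.75
tool_pos: [0.4371, -0.1372, 0.0266]
orientation: [56.9, 90.0, 149.3]
force: [0.2, 1.5, -0.6]
opening: 0.0211
```

>>> {"method": "move_arm", "body": {"commands": [[[-1,0,0,0],[-1.5,0,0,0],[-2,0,0,0],[-2,0,0,0],[-2,0,0,0],[-1.5,0,0,0],[0,0,0,0],[0,0,0,0]]]}}

```text
clock: 4.55
tool_pos: [0.4364, -0.1371, 0.1263]
orientation: [42.3, 90.0, 134.7]
force: [-0.2, 0.5, -5.3]
opening: 0.021
```

Run:
```python
from h import *
c,s=np.cos(np.radians(-7.4)),np.sin(np.radians(-7.4))
o=np.array([.636,.115])-.045*np.array([c,s]); print('dock',o); t=o-.085*np.array([c,s])
plan(*t,.126,82.6)
```

```text
dock [0.5913748 0.1207958]
at [ 0.4364 -0.1371  0.1263] toolx [-0.  0. -1.] jawyaw 92.37 shift cm [ 0.04 -8.18 26.57] spin rad 0.1705 force [-0.2  0.5 -5.3] op 0.021 t 4.55
```

>>> {"method": "move_arm", "body": {"commands": [[[0,-0.5,1.7,0],[0,-1,3.3,0],[0,-1.2,3.9,0],[0,-1.2,3.9,0],[0,-1.2,3.9,0],[0,-1.2,3.9,0],[0,-1.2,3.9,0],[0,-0.7,2.1,0]]]}}

```text
clock: 5.35
tool_pos: [0.5078, 0.1343, 0.1252]
orientation: [113.8, 89.9, -153.7]
force: [0.4, 0.9, -4.4]
opening: 0.0212
```

>>> {"method": "move_arm", "body": {"commands": [[[0,0,0,0.06],[0,0,0,0.06],[0,0,0,0.05],[0,0,0,0],[0,0,0,0]]]}}

```text
clock: 5.85
tool_pos: [0.5073, 0.1315, 0.1258]
orientation: [126.7, 89.9, -150.5]
force: [0.3, 0.5, -4.5]
opening: 0.0211
```

Run:
```python
from h import *
c,s=np.cos(np.radians(-7.4)),np.sin(np.radians(-7.4))
t=np.array([.5914,.1208])-.085*np.array([c,s])
plan(*t,.036,82.6)
grab('wrist','w2');grab('top','t2')
a=cv2.imread('pics/w2.png')[60:300,120:440];b=cv2.imread('pics/t2.png')[95:275,110:350]
a=cv2.resize(a,None,fx=1.25,fy=1.25,interpolation=3);b=cv2.resize(b,(400,300),interpolation=3)
cv2.imwrite('pics/m2.png',cv2.convertScaleAbs(np.hstack([a,b]),alpha=1.4))
```

```text
at [0.5073 0.1315 0.1258] toolx [-0.002 -0.001 -1.   ] jawyaw 82.72 shift cm [8.98 0.01 0.03] spin rad 0.0022 force [ 0.3  0.5 -4.5] op 0.0211 t 5.85
```

View pics/m2.png

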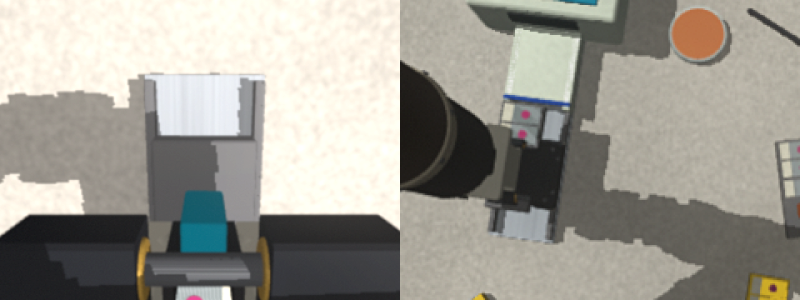

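The tray is held over the channel, and from both cameras it looks centred and aligned. I'll measure the dock rear and the tray rear in the wrist depth.

Run:
```python
from h import *
v=V('w2'); U,W=np.meshgrid(np.arange(200,360),np.arange(100,230)); P=v.world(U,W)
c,s=np.cos(np.radians(-7.4)),np.sin(np.radians(-7.4)); d=P[:,:2]-[.5914,.1208]; Q=np.c_[d[:,0]*c+d[:,1]*s,-d[:,0]*s+d[:,1]*c,P[:,2]]*1000
for n,lo,hi in(('rail',19,29),('tray',105,132),('floor',4,12)):
    m=(Q[:,2]>lo)&(Q[:,2]<hi); q=Q[m]
    print(n,m.sum(),'z',np.median(q[:,2]),'x',np.percentile(q[:,0],[1,99]).round(1),'y',np.percentile(q[:,1],[.5,99.5]).round(1),cv2.minAreaRect(q[:,:2].astype(np.float32)))
m=(Q[:,2]>100)&(Q[:,2]<125); 
for lo in range(-125,-100,5):
    q=Q[m&(Q[:,0]>lo)&(Q[:,0]<lo+5)]; print(lo,q[:,1].min(),q[:,1].max(),np.median(q[:,2])) if len(q) else 0
```

```text
rail 1292 z 23.71152949475602 x [-158.7  -50.7] y [-45.9  49.8] ((-104.17381286621094, 1.99072265625), (109.30348205566406, 96.37139892578125), 0.12140786647796631)
tray 4629 z 117.59053689530455 x [-125.8  -83. ] y [-28.1  31. ] ((-104.20179748535156, 1.3547649383544922), (60.208194732666016, 43.90365982055664), 89.97975158691406)
floor 3867 z 7.889417999769721 x [-164.  -114.5] y [-43.9  47.3] ((-138.99058532714844, 1.7731475830078125), (50.06752395629883, 99.38632202148438), 0.11947035044431686)
-125 -28.134291070522302 31.46492563042448 118.05644355318104
-120 -28.450763224705216 30.699506486367962 117.98247511834369
-115 -28.746211618299323 31.12874964123461 117.8868061380636
-110 -27.9740353105256 31.420822158272646 117.71364542205333
-105 -28.301121672595787 31.406973304801834 117.48459905889491
```

>>> {"method": "move_arm", "body": {"commands": [[[1,0,0,0],[2,0,0,0],[2,0,0,0],[1.5,0,0,0],[1,0,0,0],[0.7,0,0,0],[0.3,0,0,0],[0,0,0,0]]]}}

```text
clock: 6.75
tool_pos: [0.508, 0.132, 0.0416]
orientation: [159.8, 90.0, -117.5]
force: [1.4, 0.3, -3.9]
opening: 0.0211
```

>>> {"method": "move_arm", "body": {"commands": [[[0.2,0,0,0],[0,0,0,0],[0.1,0,0,0],[0,0,0,0]]]}}

```text
clock: 7.15
tool_pos: [0.508, 0.132, 0.0388]
orientation: [-43.3, 90.0, 39.4]
force: [0.0, 0.3, -4.8]
opening: 0.0209
```

>>> {"method": "move_arm", "body": {"commands": [[[0.2,0,0,0],[0,0,0,0],[0.15,0,0,0],[0,0,0,0]]]}}

```text
clock: 7.55
tool_pos: [0.5079, 0.132, 0.0351]
orientation: [-150.7, 90.0, -68.0]
force: [1.5, -0.0, -4.3]
opening: 0.0213
```

>>> {"method": "move_arm", "body": {"commands": [[[0.1,0,0,0],[0,0,0,0],[0,0,0,0]]]}}

```text
clock: 7.85
tool_pos: [0.5081, 0.1321, 0.0346]
orientation: [-59.3, 90.0, 23.4]
force: [-3.3, 0.2, 4.5]
opening: 0.021
```

>>> {"method": "move_arm", "body": {"commands": [[[-0.05,0,0,0],[0,-0.3,0,0],[0,-0.5,0,0],[0,-0.5,0,0],[0,-0.5,0,0],[0,-0.2,0,0],[0,0,0,0]]]}}

```text
clock: 8.55
tool_pos: [0.5285, 0.1293, 0.0347]
orientation: [-87.7, 90.0, -5.1]
force: [0.0, -0.9, 0.1]
opening: 0.0215
```

>>> {"method": "move_arm", "body": {"commands": [[[0,-0.3,0,0],[0,-0.4,0,0],[0,-0.4,0,0],[0,-0.4,0,0],[0,-0.3,0,0],[0,0,0,0],[0,0,0,0]]]}}

```text
clock: 9.25
tool_pos: [0.5464, 0.1271, 0.0347]
orientation: [-75.3, 89.9, 7.3]
force: [0.5, -0.7, -1.3]
opening: 0.0212
```

>>> {"method": "move_arm", "body": {"commands": [[[0,-0.2,0,0],[0,-0.2,0,0],[0,-0.2,0,0],[0,0,0,0],[0,0,0,0]]]}}

```text
clock: 9.75
tool_pos: [0.5517, 0.1263, 0.0347]
orientation: [-92.2, 90.0, -9.6]
force: [-1.9, -0.1, 2.2]
opening: 0.0211
```

>>> {"method": "move_arm", "body": {"commands": [[[0,-0.15,0,0],[0,0,0,0]]]}}

```text
clock: 9.95
tool_pos: [0.553, 0.1261, 0.0347]
orientation: [123.8, 90.0, -153.5]
force: [-3.6, -0.7, 2.7]
opening: 0.0212
```

Run:
```python
from h import *
plan(.5914,.1208,.0347,82.6)
F=[]
for i in range(4): F.append(np.r_[get_obs()['force'],get_obs()['tau'][:3]]); snapshot('side')
print(np.round(F,2))
```

```text
at [0.553  0.1261 0.0347] toolx [-0. -0. -1.] jawyaw 82.65 shift cm [-0.   -3.87 -0.04] spin rad 0.0009 force [-3.6 -0.7  2.7] op 0.0212 t 9.95
[[ -3.59  -0.68   2.73  -0.48 -48.25  23.79]
 [ -3.01  -0.37   3.44  -0.42 -48.31  23.8 ]
 [ -3.59   0.27   2.24  -0.38 -48.37  23.79]
 [ -3.22   0.12   2.23  -0.35 -48.4   23.79]]
```

>>> {"method": "move_arm", "body": {"commands": [[[0,-0.15,0,0],[0,0,0,0]]]}}

```text
clock: 10.35
tool_pos: [0.5546, 0.1259, 0.0347]
orientation: [-175.2, 90.0, -92.5]
force: [-3.3, -0.1, 2.8]
opening: 0.021
```

>>> {"method": "move_arm", "body": {"commands": [[[0,-0.15,0,0],[0,0,0,0]]]}}

```text
clock: 10.55
tool_pos: [0.5562, 0.1257, 0.0347]
orientation: [-115.5, 90.0, -32.8]
force: [-3.9, 0.4, 3.1]
opening: 0.0212
```

>>> {"method": "move_arm", "body": {"commands": [[[0,-0.15,0,0],[0,0,0,0]]]}}

```text
clock: 10.75
tool_pos: [0.5577, 0.1255, 0.0347]
orientation: [-76.4, 90.0, 6.3]
force: [-4.5, -0.5, 2.6]
opening: 0.0212
```

>>> {"method": "move_arm", "body": {"commands": [[[0,-0.15,0,0],[0,0,0,0]]]}}

```text
clock: 10.95
tool_pos: [0.5591, 0.1253, 0.0347]
orientation: [-105.8, 90.0, -23.2]
force: [-3.3, 0.4, 3.0]
opening: 0.0214
```

>>> {"method": "move_arm", "body": {"commands": [[[0,-0.15,0,0],[0,0,0,0]]]}}

```text
clock: 11.15
tool_pos: [0.5606, 0.1251, 0.0347]
orientation: [-107.4, 90.0, -24.7]
force: [-3.5, -0.0, 3.2]
opening: 0.0216
```

>>> {"method": "move_arm", "body": {"commands": [[[0,-0.15,0,0],[0,0,0,0]]]}}

```text
clock: 11.35
tool_pos: [0.562, 0.125, 0.0347]
orientation: [-71.3, 90.0, 11.3]
force: [-4.2, -0.1, 3.1]
opening: 0.0211
```

>>> {"method": "move_arm", "body": {"commands": [[[0,-0.15,0,0],[0,0,0,0]]]}}

```text
clock: 11.55
tool_pos: [0.5634, 0.1248, 0.0347]
orientation: [-167.1, 90.0, -84.5]
force: [-4.7, 0.0, 3.5]
opening: 0.0211
```

>>> {"method": "move_arm", "body": {"commands": [[[0,-0.15,0,0],[0,0,0,0]]]}}

```text
clock: 11.75
tool_pos: [0.564, 0.1246, 0.0346]
orientation: [103.7, 89.9, -173.6]
force: [-8.5, 1.9, 6.2]
opening: 0.0211
```

>>> {"method": "move_arm", "body": {"commands": [[[0,-0.05,0,0],[0,0,0,0],[0,0,0,0]]]}}

```text
clock: 12.05
tool_pos: [0.5641, 0.1246, 0.0346]
orientation: [99.1, 89.9, -178.2]
force: [-10.0, 2.1, 7.5]
opening: 0.0208
```

>>> {"method": "move_arm", "body": {"commands": [[[0,-0.08,0,0],[0,0,0,0],[0,0,0,0]]]}}

```text
clock: 12.35
tool_pos: [0.5641, 0.1245, 0.0346]
orientation: [100.4, 89.8, -176.9]
force: [-13.0, 4.6, 10.5]
opening: 0.0211
```

Run:
```python
from h import *
o=get_obs();print(o['force'].round(2),o['moment'].round(2),o['tau'].round(2)); plan(.5914,.1208,.0347,82.6)
grab('side','s3'); grab('wrist','w3')
b=cv2.imread('pics/s3.png')[170:330,60:320];a=cv2.imread('pics/w3.png')[30:300,120:440]
b=cv2.resize(b,(440,271),interpolation=3);a=cv2.resize(a,(321,271))
cv2.imwrite('pics/m3.png',cv2.convertScaleAbs(np.hstack([b,a]),alpha=1.4))
v=V('w3'); U,W=np.meshgrid(np.arange(150,420),np.arange(40,240)); P=v.world(U,W)
c,s=np.cos(np.radians(-7.4)),np.sin(np.radians(-7.4)); d=P[:,:2]-[.5914,.1208]; Q=np.c_[d[:,0]*c+d[:,1]*s,-d[:,0]*s+d[:,1]*c,P[:,2]]*1000
for lo in range(-165,-30,6):
    q=Q[(Q[:,0]>lo)&(Q[:,0]<lo+6)]; i=abs(q[:,1])<20; print(lo,'mid z',np.median(q[i,2]).round(1), 'L',np.median(q[(q[:,1]>20)&(q[:,1]<27),2]).round(1),'R',np.median(q[(q[:,1]<-17)&(q[:,1]>-24),2]).round(1))
```

```text
[-13.03   4.57  10.52] [ 1.42  4.93 -0.01] [-3.900e+00 -4.642e+01  2.567e+01  7.960e+00  3.350e+00 -1.000e-02]
at [0.5641 0.1245 0.0346] toolx [-0.003 -0.    -1.   ] jawyaw 82.63 shift cm [-0.02 -2.76 -0.02] spin rad 0.0006 force [-13.    4.6  10.5] op 0.0211 t 12.35
-165 mid z nan L nan R nan
-159 mid z 8.0 L 8.1 R 7.9
-153 mid z 7.9 L 8.0 R 7.9
-147 mid z 8.0 L 8.1 R 8.0
-141 mid z 8.0 L 8.0 R 8.0
-135 mid z 7.8 L 8.0 R 8.0
-129 mid z 7.9 L 8.1 R 7.9
-123 mid z 7.9 L 7.9 R 8.0
-117 mid z 7.8 L 7.8 R 7.8
-111 mid z 7.9 L 8.0 R 7.9
-105 mid z 7.8 L 8.0 R 8.0
-99 mid z 8.3 L 8.0 R 7.9
-93 mid z 7.9 L 7.9 R 7.8
-87 mid z 7.9 L 8.1 R 7.8
-81 mid z 7.9 L 7.6 R 8.0
-75 mid z 7.9 L 8.1 R 8.0
-69 mid z 25.9 L 144.8 R 145.1
-63 mid z 25.9 L 25.8 R 25.9
-57 mid z 25.9 L 25.9 R 25.8
-51 mid z 25.9 L 25.8 R 25.8
-45 mid z 26.0 L 26.0 R 26.0
-39 mid z 52.1 L 26.1 R 26.1
-33 mid z 26.0 L 26.0 R 25.9
  return _methods._mean(a, axis=axis, dtype=dtype,
  ret = ret.dtype.type(ret / rcount)
```

View pics/m3.png

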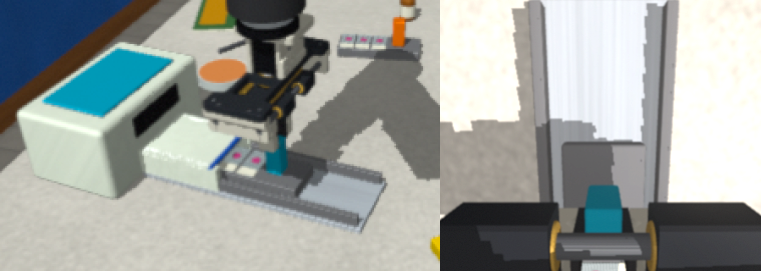

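The tray's rear edge is at dock x ≈ -67, so its front is at about +83, within the stop's range. The tray is flat (top 26 mm), centred, and advancing only about 0.1 mm while the force rises. One more small push should confirm a hard stop.

>>> {"method": "move_arm", "body": {"commands": [[[0,-0.1,0,0],[0,0,0,0],[0,0,0,0]]]}}

```text
clock: 12.75
tool_pos: [0.5641, 0.1244, 0.0346]
orientation: [100.6, 89.7, -176.7]
force: [-17.4, 6.4, 13.1]
opening: 0.0212
```

>>> {"method": "move_arm", "body": {"commands": [[[0,0.1,0,0],[0,0.1,0,0],[0,0.1,0,0],[0,0,0,0],[0,0,0,0]]]}}

```text
clock: 13.25
tool_pos: [0.564, 0.1246, 0.0346]
orientation: [121.1, 90.0, -156.3]
force: [-5.2, -0.5, 3.8]
opening: 0.0215
```

>>> {"method": "move_arm", "body": {"commands": [[[0,0,0,0],[0,0,0,0],[0,0,0,0],[0,0,0,0],[0,0,0,0],[0,0,0,0]]], "jaw": 5}}

```text
clock: 13.85
tool_pos: [0.5644, 0.1248, 0.0347]
orientation: [-58.0, 90.0, 24.7]
force: [0.5, 0.2, -0.4]
opening: 0.05
```

>>> {"method": "move_arm", "body": {"commands": [[[-0.5,0,0,0],[-1,0,0,0],[-2,0,0,0],[-3,0,0,0],[-3,0,0,0],[-3,0,0,0],[-2,0,0,0],[0,0,0,0]]]}}

```text
clock: 14.65
tool_pos: [0.5662, 0.1254, 0.1843]
orientation: [-59.5, 89.6, 23.2]
force: [-0.3, 0.1, 0.2]
opening: 0.0497
```

Run:
```python
from h import *
plan(.5914,.1208,.0347,82.6)
grab('wrist','w4');grab('side','s4')
v=V('w4'); U,W=np.meshgrid(np.arange(130,430),np.arange(100,260)); P=v.world(U,W)
c,s=np.cos(np.radians(-7.4)),np.sin(np.radians(-7.4)); d=P[:,:2]-[.5914,.1208]; Q=np.c_[d[:,0]*c+d[:,1]*s,-d[:,0]*s+d[:,1]*c,P[:,2]]*1000
for lo,hi in((24.9,30),(70,80)):
    m=(Q[:,2]>lo)&(Q[:,2]<hi)&(abs(Q[:,1])<36); q=Q[m]; print(m.sum(),np.percentile(q[:,0],[.5,99.5]),np.percentile(q[:,1],[.5,99.5]),np.median(q[:,2]))
a=cv2.imread('pics/w4.png')[60:330,120:440];b=cv2.imread('pics/s4.png')[170:330,60:320]
cv2.imwrite('pics/m4.png',cv2.convertScaleAbs(np.hstack([cv2.resize(b,(440,270)),a]),alpha=1.4))
```

```text
at [0.5662 0.1254 0.1843] toolx [ 0.006  0.003 -1.   ] jawyaw 82.68 shift cm [14.97 -2.47 -0.19] spin rad 0.0014 force [-0.3  0.1  0.2] op 0.0497 t 14.65
3375 [-65.779637    45.11835587] [-27.2697515   31.18777502] 26.57043947601401
428 [-38.06717468 -16.91732494] [-9.03454345 12.52218429] 75.65983734409727
```

View pics/m4.png

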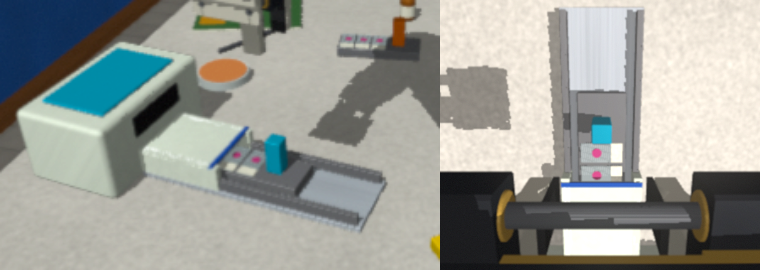

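The tray sits flat in the channel with its front under the hood. The post is at dock x ≈ -27.5 mm, the same place as at the stop, and the gripper is clear.

```bash
python3 -c "
from h import *
print(close_job())"
```

```text
the job is handed in; nothing more can be done
None
```

I loaded the teal-grip tray into the dock, slides first, slid it under the hood to the stop, let go and handed the job in at about 15 s on the robot's clock.

- **Sliding in:** it moved against about 3–4 N of friction until the tray's front edge reached about 83 mm in dock x, within the stop's 75–111 mm range.
- **At the stop:** the tray came up hard there. The horizontal force rose to about 18.5 N with almost no further travel, well below the roughly 35 N at which the stop slips. I eased off to about 5 N before opening the jaws.
- **Last checks:** after I released it and lifted clear, the wrist depth picture showed the tray flat and roughly centred in the channel. The post was at about -27.5 mm in dock x, where it was at contact. The force on the tool was about 0 N. I did not touch the orange tray.
- **Not confirmed:** I could not see the brass pin, and its spring was too weak to feel above the noise. That the tray is fully home is therefore inferred from the hard stop. A side force of up to about 6 N built up during the last push, which was more than the stop's angle explains. It went away when I eased off, and no check failed.

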